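# Start a coarse-threaded clamp bolt in its boss

### The arm

A 7-joint arm with a two-finger parallel gripper is mounted at the origin on the work surface. World frame = base frame: x ahead of the robot, y to its left, z up, the work surface at z = 0. Lengths are in m, angles in rad, forces in N, time in s.
With the tool pointing down it reaches from about 0.4 to 0.85 m from the base axis. Payload 10.4 kg.
Tool frame: the origin (TCP) lies midway between the tips of the shut fingers; the grasp point (between the pads) lies 19 mm behind it; z points along the fingers, y is the line along which they close (so a half turn about z gives the same grasp; the last joint's range is limited). The gripper opens to 87 mm and grips with 3 to 60 N. Pads are 19 mm wide; open, the fingers measure 117 mm over their backs; the gripper's body (75 mm by 190 mm) begins 51 mm behind the grasp point.
Start: joints at [1.1, 0.332, -0.065, 1.46, 0.022, 1.35, -0.088], TCP at [0.271, -0.563, 0.191] pointing down, gripper open.
Joint ranges: [-2.6, 2.6], [-0.5, 2.12], [-1.47, 1.34], [0.16, 2.42], [-1.27, 4.41], [0.06, 2.06], [-2.6, 2.6]. Speed limits (rad/s): [2.22, 2.22, 2.79, 2.79, 3.14, 3.14, 3.14].

### API

Orientations are given as a unit quaternion [x, y, z, w].
In Python, from bench import sensors, eyes, order gives the robot as it stands.
- The arm moves only by the tool arm_command, never from a script. Its argument "steps" is a list of rows, each an object with "rot": the turn, a rotation vector about the world's x, y, z in degrees, a list of three; "slide": the shift along the world's x, y, z in m, a list of three; "grip": the opening, from 0 (shut) to 1 (fully open). A call has exactly 8 rows; each row shifts and turns the commanded pose from where the row before left it; what a row does not reach is not made up. A row lasts 1/8 s, in which the tool goes at most 62.5 mm and 10.7 degrees, less where a joint would pass 70% of its speed; a pose out of reach is approached as far as the arm can. A call with a gripper value outside its range is refused whole. The fingers move at their own pace and stop on an object; "newtons" is the grip in N (left out, the last holds). Time passes only in rows, so rows that do not move let the fingers close, or fill a call up. It gives the time, the measured TCP pose, the force, the opening and the grip force at its end, in the units of the state.
- sensors.read_state(): the state, without advancing time (a new reading comes with each control period).
- eyes.camera(name): name is "side" or "top" or "wrist"; returns a dict with "pixels" (400x640x3 uint8, red, green, blue), "intrinsics" (3x3 intrinsics, pixels), "k1" (the pictures are not rectified: a ray, as slopes to the right and down, at radius r is drawn at 1 + k1 r^2 times it, then the intrinsics apply), "pose" (4x4, takes a point from camera to world coordinates). Camera axes: x right, y down, z forward; pixel columns grow to the right and rows downward; lengths in m; the calibration is good to about 2 mm. A picture is of the moment at which its call begins. There is no depth.
- order.close_job(): hands the job in; it is judged then, once.
Trained networks look in a picture, given as the dict that the camera call returned (one of the last four; its "shot" number tells which), for a name from the list of things; names that differ only in an ending like _2 or _b are one class to them, and where a whole thing is asked for, a point or a joint stands for the part that bears it (a point fixed in the world has none). Each returns a list of dicts, best first, with "conf" (0 to 1); they miss things now and then, are a little off and sometimes report something else, mostly with a low value. They report only what shows in the picture. A call takes as long as a camera call. They do not tell look-alikes from the thing itself.
- eyes.look_for(name, picture): "bbox" ([left, top, right, bottom] in pixels, round what is visible of it).
The state is a dict: "time": time; "joint_positions": joint angles; "joint_vel": joint speeds; "joint_torque": joint torques, N m; "ee_pos": TCP position; "eef_rot": TCP orientation; "ft_force": force on the tool from outside, world axes, zero at the start; "torque": the same for the moment, N m; "width": finger opening in m; "grip_force": force on a finger pad.
Only numpy, scipy, OpenCV 4.12 (cv2) and the standard library are available. Lean on these libraries where they do the work, as an engineer would, in place of code of your own. Each camera call takes 0.05 s, during which the arm holds its last target. There are 200 camera calls.

### The job

The black-headed clamp bolt stands loose in the mouth of the brass boss, its thread not yet caught. Without lifting it out, turn it backward (anticlockwise from above) until you feel it drop into the start of the thread, then screw it forward (clockwise) one full turn, and finish still gripping its head, bolt upright and started. Leave everything else on the bench where it is.

Things in the scene. Friction and masses are not known exactly. Their poses are not given: they have to be found in the camera images.
- bolt: Loose upright clamp bolt, 0.2 to 0.45 kg. Origin on its axis at the lower tip, z up to the head. Round black knurled head, 40 mm diameter, 60 to 84 mm above the origin, graspable from above at any yaw; below it a 20 mm steel shank, tapered over the last 5 mm. A yellow stripe on the head's top and side points along +x. It has 1 mm play sideways and may lean about 2 degrees.
- bolt_thread (a point): On the bolt's axis, 24 mm above its origin, level with the undersides of its thread: two short flat lugs on opposite sides (+x and -x of the bolt), 6 mm wide, 2.8 mm thick, out to 15.5 mm radius. At the start they rest on the flat ledge in the boss mouth, with 0.6 to 2.1 rad of backward turning (anticlockwise from above) to go before the drop.
- bolt_head (a point): Centre of the top face of the bolt's head, 84 mm above its origin. Turning needs little torque. A gripped bolt does not fall into the thread until it is lowered, pressed down or let go. Once in the thread it does not sink on its own.
- boss: Fixed aluminium nut plate, 150 (x) by 120 (y) by 10 mm, with an upright brass boss, 51 mm outer diameter, at its centre, top 58 mm above the bench. Origin under the centre, z up. Inside: a right-handed two-start thread; clockwise turning from above carries the bolt down 14 mm per turn, with about 1 mm axial play.
- boss_mouth (a point): On the boss's axis, level with its top and the flat ledge inside, 58 mm above the bench. The lugs' undersides are at this level at the start, 6 mm below it after the drop, 20 mm below after one full turn forward; at 24 mm below, the tip meets the plate.
- boss_gap (a point): One of two opposite gaps in the ledge (the other half a turn away): its middle, at ledge level, 14 mm from the axis. Each spans 45 degrees, from the boss's +x (or -x) anticlockwise. A lug coming anticlockwise along the ledge falls in once its whole width is past the edge: yellow stripe about 13 degrees past the boss's +x or -x.
- boss_tooth (a point): Top of one of two opposite steel stop teeth, 3 mm wide, 4 mm above the ledge, each closing a gap on its anticlockwise side, 14 mm from the axis. They stop the lugs from turning clockwise off the ledge, and from turning anticlockwise past the gap.
- washer: Loose steel washer, 28 mm diameter, 5 mm high, lying on a corner of the nut plate; origin at centre of its underside. Bystander.
- ferrite: Loose dark cylinder, 20 mm diameter, 16 mm high, standing on the opposite corner of the nut plate; origin at centre of its underside. Bystander.
- adapter: Loose brass and steel connector adapter, 60 mm long along x, 22 mm high; origin under its middle. Bystander.
- caliper: Loose caliper lying flat, 200 mm long along x, up to 10 mm high; origin under the middle of its beam. Bystander.
- driver: Loose screwdriver with a red handle, 190 mm long, lying along its x. Bystander.
- former: Heavy fixed grooved steel and brass ring, 240 mm diameter, 82 mm high; origin at centre of its underside. Bystander.
- bin: Fixed open blue plastic bin, 150 by 200 by 70 mm; origin at centre of its underside. Bystander.
There are look-alikes about, which are no part of the job. Of the things that look like the bolt, the smallest one is meant.

How it is judged:
On the way:
1. the bolt, turned backward, has dropped into the start of the thread (z of bolt_thread in the frame of boss_mouth between -0.01 and -0.0045 m), for 0.1 s.
At the end, for the whole second after the job is handed in: The bolt is one turn into the thread: the undersides of its lugs 17 to 23 mm below the boss mouth (one turn after the drop is 20 mm), within 4 mm of the boss axis, upright within 5 degrees, at rest, and the fingers still grip it with more than 2 N (z of bolt_thread in the frame of boss_mouth between -0.023 and -0.017 m and horizontal distance between bolt_thread and boss_mouth below 0.004 m and angle between bolt's own z axis and vertical below 0.09 rad and contact force between the fingers and bolt above 2 N and angular speed of bolt below 0.2 rad/s and linear speed of bolt below 0.02 m/s); the arm keeps its last pose, push and grip.
It fails at once if the bolt is lifted more than 3.5 mm out of the boss mouth (z of bolt_thread in the frame of boss_mouth above 0.0035 m).
It fails at once if a loose bystander is moved more than 15 mm (distance of any of washer, ferrite, adapter, caliper, driver from where it was at the start of the episode above 0.015 m).
It also fails if it takes over 64 s, if anything falls off the work surface, if the arm or the gripper's body presses on something with over 40 N, if the wrist force passes 120 N, or if a joint passes its speed limit or range.

## Working session

There is one attempt and no reset: what is moved stays moved. The work goes in short steps, Python scripts to look and compute and a tool call to move; the robot and the scene stay as the last step left them, time stands still between calls to the robot, and variables do not carry over. Pictures are saved under pics/ and viewed, at most 10 in all, crops included, and the job is handed in when it is done.

Besides the shell and the picture viewer there is one more tool, called as a command line: name --argument value ..., lists and objects as JSON in quotes. arm_command: Moves the arm, as the interface text tells. Its arguments: {"type":"object","properties":{"steps":{"type":"array","items":{"type":"object","properties":{"rot":{"type":"array","items":{"type":"number"}},"slide":{"type":"array","items":{"type":"number"}},"grip":{"type":"number"}}}},"newtons":{"type":"number"}},"required":["steps"]}

```bash
mkdir -p pics; cat > h.py <<'E'
import numpy as np, cv2
from bench import sensors, eyes, order
def ray(p,uv):
    K=np.array(p["intrinsics"]);k=p["k1"]
    d=np.array([(uv[0]-K[0,2])/K[0,0],(uv[1]-K[1,2])/K[1,1]]);s=d.copy()
    for _ in range(30): s=d/(1+k*(s@s))
    T=np.array(p["pose"]); return T[:3,3],T[:3,:3]@np.array([s[0],s[1],1])
def at_z(p,uv,z):
    o,d=ray(p,uv); return o+d*(z-o[2])/d[2]
def proj(p,X):
    T=np.array(p["pose"]);c=T[:3,:3].T@(np.array(X)-T[:3,3]);s=c[:2]/c[2];s=s*(1+p["k1"]*(s@s))
    K=np.array(p["intrinsics"]);return np.array([K[0,0]*s[0]+K[0,2],K[1,1]*s[1]+K[1,2]])
def save(p,name,crop=None,f=1):
    im=p["pixels"][:,:,::-1]
    if crop: a,b,c,d=crop; im=im[b:d,a:c]
    cv2.imwrite("pics/"+name,cv2.resize(im,None,fx=f,fy=f,interpolation=cv2.INTER_CUBIC))
E
python3 - <<'E'
from h import *
ps={n:eyes.camera(n) for n in("top","side")}
ims=[]
for n,p in ps.items():
    ims.append(p["pixels"][:,:,::-1]); print(n,np.round(p["pose"],3).tolist())
    for t in("bolt","bolt_head","boss","washer","ferrite","boss_mouth"):
        for r in eyes.look_for(t,p):
            b=r["bbox"];c=[(b[0]+b[2])/2,(b[1]+b[3])/2]
            print(n,t,round(r["conf"],2),np.round(b).tolist(),np.round(at_z(p,c,.09),3))
    save(p,n+"0.png")
print(sensors.read_state())
E
```

```text
top [[-0.022, -0.985, 0.17, 0.377], [-0.999, 0.027, 0.029, -0.01], [-0.033, -0.169, -0.985, 1.275], [0.0, 0.0, 0.0, 1.0]]
top bolt 0.83 [280.0, 202.0, 294.0, 219.0] [0.543 0.134 0.09 ]
top bolt 0.77 [373.0, 204.0, 389.0, 221.0] [ 0.529 -0.165  0.09 ]
top bolt_head 0.66 [275.0, 200.0, 292.0, 221.0] [0.543 0.145 0.09 ]
top bolt_head 0.54 [374.0, 201.0, 390.0, 222.0] [ 0.533 -0.167  0.09 ]
top bolt_head 0.52 [326.0, 197.0, 337.0, 215.0] [ 0.554 -0.009  0.09 ]
top boss 0.78 [308.0, 186.0, 353.0, 238.0] [ 0.536 -0.004  0.09 ]
top boss 0.7 [432.0, 241.0, 450.0, 258.0] [ 0.407 -0.346  0.09 ]
top boss 0.4 [163.0, 169.0, 237.0, 241.0] [0.57  0.418 0.09 ]
top washer 0.68 [309.0, 182.0, 355.0, 235.0] [ 0.545 -0.01   0.09 ]
top boss_mouth 0.97 [311.0, 184.0, 355.0, 237.0] [ 0.538 -0.012  0.09 ]
top boss_mouth 0.29 [325.0, 197.0, 338.0, 213.0] [ 0.556 -0.008  0.09 ]
side [[-0.897, -0.345, 0.276, 0.288], [-0.442, 0.683, -0.581, 0.593], [0.012, -0.644, -0.765, 0.839], [0.0, 0.0, 0.0, 1.0]]
side bolt 0.81 [324.0, 180.0, 342.0, 201.0] [ 0.553 -0.005  0.09 ]
side bolt 0.73 [296.0, 219.0, 323.0, 257.0]
[... 721 characters left out ...]
oint_positions': array([ 1.10040561,  0.33218461, -0.06471459,  1.46008423,  0.0215902 ,
        1.34989178, -0.08847944]), 'joint_vel': array([-0.00012153,  0.00096174,  0.00073897, -0.00156025, -0.00078272,
       -0.00083382,  0.0003028 ]), 'joint_torque': array([-7.76838660e-04, -6.22913146e+01,  2.44542130e-02, -3.90063393e+01,
       -6.09443709e-02,  3.15465988e-02,  6.22376774e-05]), 'ee_pos': array([ 0.27065403, -0.56339677,  0.19129271]), 'eef_rot': array([9.75036064e-01, 2.22046550e-01, 3.13620015e-05, 5.68131239e-05]), 'ft_force': array([0.11404659, 0.4522839 , 0.03262251]), 'torque': array([-0.0512134 , -0.0280303 , -0.04487656]), 'grip_force': 0.0, 'width': 0.08735118894421742}
```

```bash
python3 - <<'E'
from h import *
p=eyes.camera("top");q=eyes.camera("side")
a=cv2.resize(p["pixels"][140:280,240:430,::-1],(570,420)) if 0 else None
save(p,"t1.png",(250,160,410,260),5); save(q,"s1.png",(270,120,400,270),4)
for n,c in(("top",p),("side",q)): print(n,proj(c,[.555,-.006,.118]),proj(c,[.555,-.006,.058]))
E
```

```text
top [330.73137721 204.41571575] [330.87475071 207.20348089]
side [332.38295022 182.53577012] [331.80111501 198.35594171]
```

View pics/side0.png

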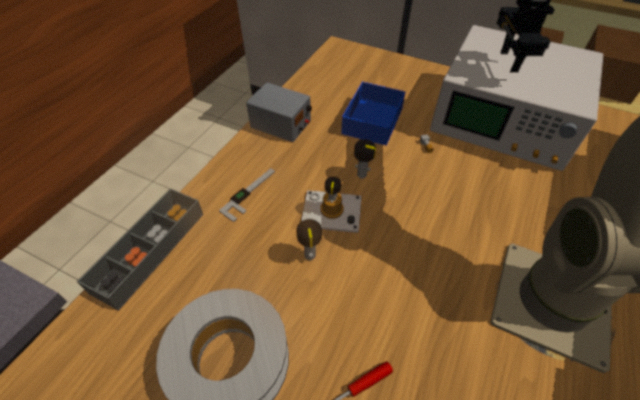

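View pics/top0.png

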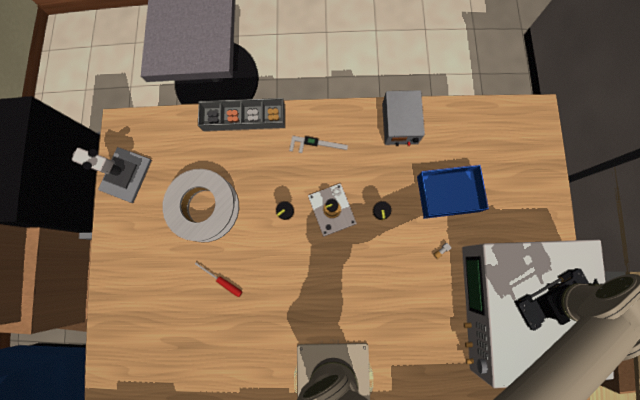

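View pics/s1.png

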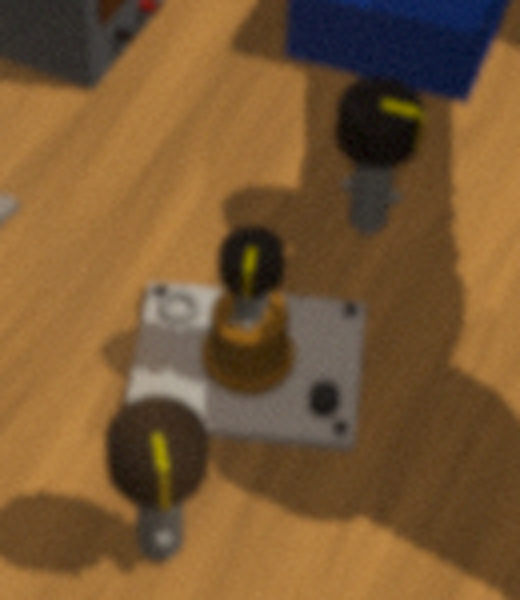

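Three bolt-like things: side px (310,235), (364,150) and (333,185). The first two are bigger and stand free. The one at (333,185) (top px (332,205)) is the smallest and sits in the brass boss, so that's the target. The close crop confirms it. I'll move above it.

arm_command --steps '[{"slide":[0,0,0.05],"rot":[0,0,0],"grip":1},{"slide":[0.03,0,0.02],"rot":[0,0,8],"grip":1},{"slide":[0.035,0.03,0],"rot":[0,0,8],"grip":1},{"slide":[0.03,0.04,0],"rot":[0,0,8],"grip":1},{"slide":[0.03,0.045,0],"rot":[0,0,8],"grip":1},{"slide":[0.03,0.045,0],"rot":[0,0,8],"grip":1},{"slide":[0.03,0.045,0],"rot":[0,0,8],"grip":1},{"slide":[0.02,0.045,0],"rot":[0,0,8],"grip":1}]'

```text
time: 1.8
ee_pos: [0.4767, -0.3115, 0.2613]
eef_rot: [0.755, 0.656, 0.0, 0.0]
ft_force: [0.1, -1.1, 0.1]
width: 0.0868
grip_force: 0.0
```

arm_command --steps '[{"slide":[0.02,0.05,0],"rot":[0,0,8],"grip":1},{"slide":[0.02,0.05,0],"rot":[0,0,0],"grip":1},{"slide":[0.015,0.05,0],"rot":[0,0,0],"grip":1},{"slide":[0.01,0.05,0],"rot":[0,0,0],"grip":1},{"slide":[0.01,0.05,0],"rot":[0,0,0],"grip":1},{"slide":[0,0.05,0],"rot":[0,0,0],"grip":1},{"slide":[0,0,0],"rot":[0,0,0],"grip":1},{"slide":[0,0,0],"rot":[0,0,0],"grip":1}]'

```text
time: 2.8
ee_pos: [0.5507, -0.0141, 0.2613]
eef_rot: [0.709, 0.705, -0.0, 0.0]
ft_force: [-1.0, -1.2, -0.1]
width: 0.0871
grip_force: 0.0
```

```bash
python3 - <<'E'
from h import *
s=sensors.read_state();print(s["time"],s["ee_pos"],s["eef_rot"],s["joint_positions"])
p=eyes.camera("wrist");print(np.round(p["pose"],3).tolist())
for t in("bolt_head","boss","boss_mouth"):
    for r in eyes.look_for(t,p):
        b=r["bbox"];c=[(b[0]+b[2])/2,(b[1]+b[3])/2];print(t,round(r["conf"],2),np.round(b),at_z(p,c,.118).round(4))
save(p,"w1.png")
E
```

```text
2.8 [ 0.55065231 -0.01409665  0.26128879] [ 7.09344337e-01  7.04862061e-01 -1.58121901e-04  2.48918681e-04] [ 0.4565488   0.18610435 -0.58901391  1.52273726  0.10415671  1.46408327
 -0.14191316]
[[1.0, -0.005, -0.001, 0.549], [-0.005, -0.968, -0.25, 0.055], [0.0, 0.25, -0.968, 0.455], [0.0, 0.0, 0.0, 1.0]]
bolt_head 0.89 [310. 162. 343. 197.] [ 0.5545 -0.0074  0.118 ]
bolt_head 0.74 [288. 275. 332. 308.] [ 0.5329 -0.156   0.118 ]
bolt_head 0.72 [292.  16. 342.  78.] [0.5445 0.1357 0.118 ]
boss 0.88 [265. 116. 383. 217.] [0.5517 0.0081 0.118 ]
boss_mouth 0.55 [270. 113. 384. 216.] [0.5554 0.0105 0.118 ]
boss_mouth 0.29 [310. 162. 347. 199.] [ 0.5574 -0.0085  0.118 ]
```

View pics/w1.png

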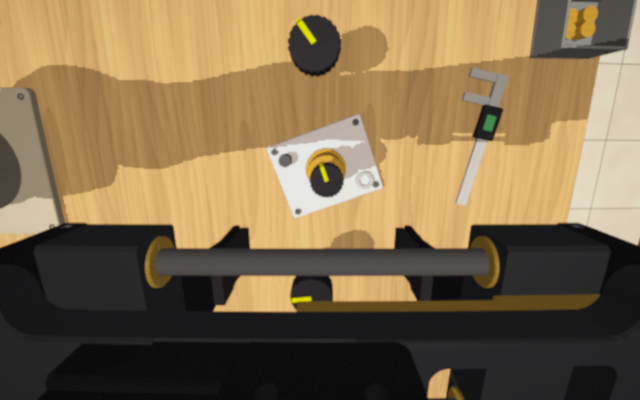

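The wrist view shows the target head at (327,180) with its stripe pointing to about 108° world. The boss plate x axis is at about 20°, so the drop should come about 105° anticlockwise. I'll refine the axis next.

```bash
python3 - <<'E'
from h import *
from scipy.optimize import least_squares
def model(p,x,y,yaw=0):
    a=np.linspace(0,2*np.pi,60);pts=[proj(p,[x+.02*np.cos(t),y+.02*np.sin(t),z]) for z in(.094,.118) for t in a]
    return cv2.convexHull(np.float32(pts))
for n in("wrist","side","top"):
    p=eyes.camera(n);im=p["pixels"].astype(int)
    c=proj(p,[.5545,-.008,.106]);u,v=c.round().astype(int)
    dark=(im.max(2)<70)|((im[:,:,0]>120)&(im[:,:,1]>120)&(im[:,:,2]<70))
    R=34 if n=="wrist" else 18
    best=[]
    for x in np.arange(.546,.564,.001):
        for y in np.arange(-.018,.004,.001):
            m=np.zeros(dark.shape,np.uint8);h=model(p,x,y)
            cv2.fillPoly(m,[np.round(h*16).astype(np.int32)],1,shift=4)
            s=slice(v-R,v+R),slice(u-R,u+R)
            best.append(((m[s].astype(bool)^dark[s]).sum(),x,y))
    best.sort();b=np.array(best[:8]);print(n,c,b[0],b[:,1:].mean(0))
    if n=="wrist":
        # stripe and plate axis
        ye=(im[:,:,0]>120)&(im[:,:,1]>120)&(im[:,:,2]<60);ys,xs=np.nonzero(ye[v-R:v+R,u-R:u+R])
        q=np.array([at_z(p,[a+u-R,b_+v-R],.118)[:2] for a,b_ in zip(xs,ys)]);print(len(q),q.mean(0))
        d=q-q.mean(0);w=np.linalg.svd(d)[2][0];print("stripe",np.degrees(np.arctan2(w[1],w[0])))
    for a,b in(((268,150),(360,116)),((297,216),(382,186))):
        if n=="wrist": e=at_z(p,b,.01)-at_z(p,a,.01);print("plate",np.degrees(np.arctan2(e[1],e[0])),np.hypot(*e[:2]))
    if n=="wrist": print("ctr",np.mean([at_z(p,a,.01) for a in((268,150),(360,116),(297,216),(382,186))],0))
E
```

```text
wrist [326.1742855  177.87998942] [ 3.70e+02  5.53e-01 -2.00e-03] [ 0.553125 -0.003125]
328 [0.54916228 0.01171199]
stripe -134.9287232288015
plate 19.39239691573075 0.14695794145605623
plate 19.734318323565606 0.1430078297131698
ctr [ 0.55648616 -0.00984747  0.01      ]
side [332.79591104 185.34594763] [ 3.17e+02  5.53e-01 -6.00e-03] [ 0.554375 -0.006125]
top [331.40202179 205.13575321] [1.61e+02 5.47e-01 3.00e-03] [ 0.551625 -0.008625]
```

arm_command --steps '[{"slide":[0.004,0.006,-0.03],"grip":1},{"slide":[0,0,-0.03],"grip":1},{"slide":[0,0,-0.03],"grip":1},{"slide":[0,0,-0.02],"grip":1},{"slide":[0,0,0],"grip":1},{"slide":[0,0,0],"grip":1},{"slide":[0,0,0],"grip":1},{"slide":[0,0,0],"grip":1}]'

```text
schema error: expected keys rot, slide, grip
```

```bash
python3 - <<'E'
from h import *
s=sensors.read_state();print(s["time"],s["ee_pos"],s["joint_positions"],s["ft_force"])
p=eyes.camera("wrist")
for r in eyes.look_for("bolt_head",p):
    b=r["bbox"];print(round(r["conf"],2),np.round(b),at_z(p,[(b[0]+b[2])/2,b[3]],.118))
q=p["pixels"].copy()
for z in(.118,.094):
    for a in np.linspace(0,6.28,40):
        u,v=proj(p,[.555+.02*np.cos(a),-.008+.02*np.sin(a),z]).round().astype(int)
        if 0<=v<400: q[v,u]=(0,255,255)
p["pixels"]=q
u,v=proj(p,[.555,-.008,.106]).round().astype(int);print(u,v)
save(p,"w2.png",(u-100,max(0,v-75),u+100,min(400,v+75)),4)
E
```

```text
3.15 [ 0.55064293 -0.01407026  0.26124651] [ 0.45722694  0.1862396  -0.58944666  1.52272612  0.10373471  1.46403296
 -0.14239116] [-0.11557736  0.78389915  0.25490459]
0.87 [310. 163. 345. 200.] [ 0.55555616 -0.03168242  0.118     ]
0.87 [290. 272. 332. 308.] [ 0.53365975 -0.18063776  0.118     ]
0.36 [275. 155. 291. 167.] [0.50391805 0.00850078 0.118     ]
327 178
```

View pics/w2.png

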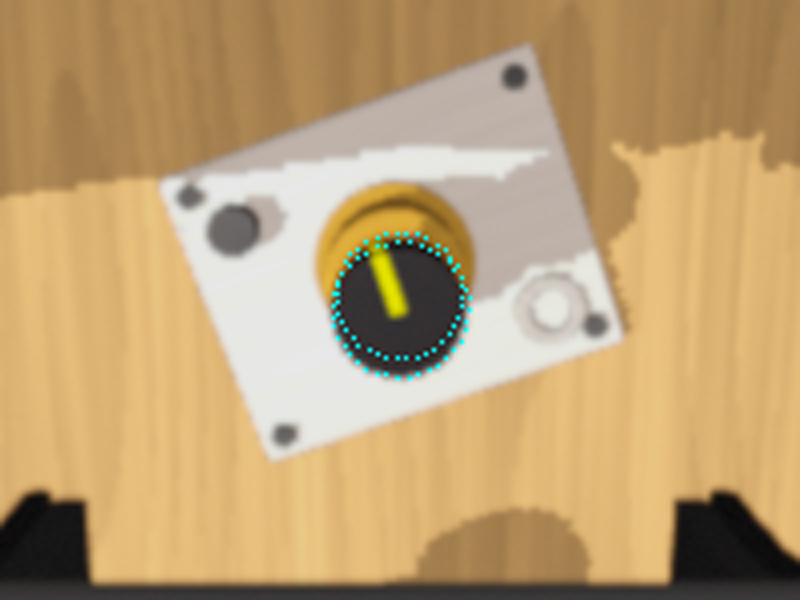

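The predicted outline at (0.555, -0.008) fits the head, which sits at crop px (400,300). The stripe reads about 107°. I'll descend and grip.

arm_command --steps '[{"slide":[0.0043,0.0061,-0.03],"rot":[0,0,0],"grip":1},{"slide":[0,0,-0.03],"rot":[0,0,0],"grip":1},{"slide":[0,0,-0.03],"rot":[0,0,0],"grip":1},{"slide":[0,0,-0.03],"rot":[0,0,0],"grip":1},{"slide":[0,0,-0.02],"rot":[0,0,0],"grip":1},{"slide":[0,0,-0.02],"rot":[0,0,0],"grip":1},{"slide":[0,0,-0.01],"rot":[0,0,0],"grip":1},{"slide":[0,0,0],"rot":[0,0,0],"grip":1}]'

```text
time: 4.25
ee_pos: [0.5547, -0.0073, 0.091]
eef_rot: [0.709, 0.705, -0.0, -0.0]
ft_force: [-0.7, -0.3, 0.4]
width: 0.0872
grip_force: 0.0
```

arm_command --steps '[{"slide":[0,0,0],"rot":[0,0,0],"grip":0.4},{"slide":[0,0,0],"rot":[0,0,0],"grip":0.4},{"slide":[0,0,0],"rot":[0,0,0],"grip":0.4},{"slide":[0,0,0],"rot":[0,0,0],"grip":0.4},{"slide":[0,0,0],"rot":[0,0,0],"grip":0.4},{"slide":[0,0,0],"rot":[0,0,0],"grip":0.4},{"slide":[0,0,0],"rot":[0,0,0],"grip":0.4},{"slide":[0,0,0],"rot":[0,0,0],"grip":0.4}]' --newtons 15

```text
time: 5.25
ee_pos: [0.5549, -0.0073, 0.0913]
eef_rot: [0.709, 0.705, 0.0, 0.0]
ft_force: [-0.0, -0.6, 0.6]
width: 0.0351
grip_force: 0.0
```

```bash
python3 - <<'E'
from h import *
s=sensors.read_state();print(s["ee_pos"],s["eef_rot"],s["width"],s["grip_force"])
a=eyes.camera("side");b=eyes.camera("wrist")
im=np.hstack([cv2.resize(a["pixels"][120:270,270:400],(400,460)),cv2.resize(b["pixels"][:,220:440],(250,460))])
cv2.imwrite("pics/c3.png",im[:,:,::-1])
E
```

```text
[ 0.55493601 -0.00726398  0.09125957] [7.09199376e-01 7.05007974e-01 3.99780027e-05 1.70910934e-06] 0.03513182553867642 0.0
```

View pics/c3.png

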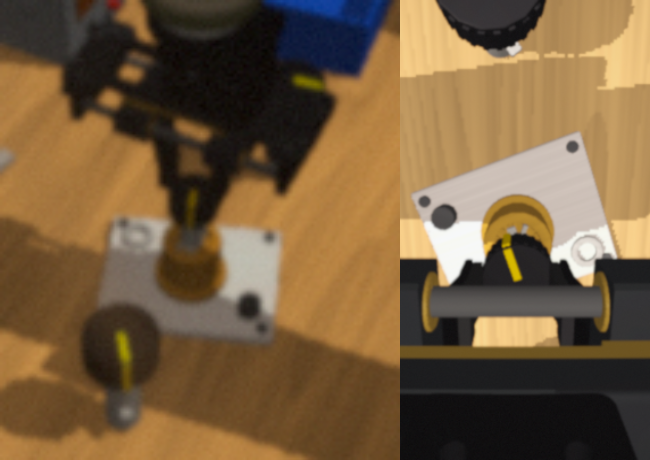

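```bash
python3 - <<'E'
from h import *
b=eyes.camera("wrist");a=eyes.camera("side")
im=b["pixels"].copy();ia=a["pixels"].copy()
for P,q in((b,im),(a,ia)):
  for z,c in((.118,(0,255,255)),(.094,(255,0,255))):
    for t in np.linspace(0,6.28,60):
        u,v=proj(P,[.555+.02*np.cos(t),-.008+.02*np.sin(t),z]).round().astype(int); q[v,u]=c
  for X in([.5549,-.0073,.091],[.5549,-.0073,.110]):
    u,v=proj(P,X).round().astype(int);q[v,u]=(255,0,0);print(u,v)
im=np.hstack([cv2.resize(ia[150:225,300:365],(380,440)),cv2.resize(im[170:350,240:410],(416,440))])
cv2.imwrite("pics/c4.png",cv2.convertScaleAbs(im[:,:,::-1],alpha=1.8,beta=10))
E
```

```text
324 226
324 236
332 189
333 184
```

View pics/c4.png

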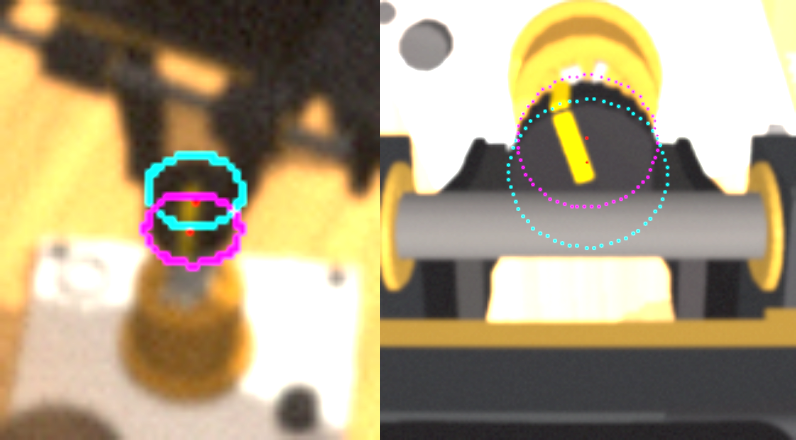

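arm_command --steps '[{"slide":[0,0,0],"rot":[0,0,0],"grip":0.3},{"slide":[0,0,0],"rot":[0,0,0],"grip":0.3},{"slide":[0,0,0],"rot":[0,0,0],"grip":0.3},{"slide":[0,0,0],"rot":[0,0,0],"grip":0.3},{"slide":[0,0,0],"rot":[0,0,0],"grip":0.3},{"slide":[0,0,0],"rot":[0,0,0],"grip":0.3},{"slide":[0,0,0],"rot":[0,0,0],"grip":0.3},{"slide":[0,0,0],"rot":[0,0,0],"grip":0.3}]' --newtons 6

```text
time: 6.45
ee_pos: [0.5549, -0.0073, 0.0913]
eef_rot: [0.709, 0.705, 0.0, -0.0]
ft_force: [0.0, 0.5, -0.0]
width: 0.0262
grip_force: 0.0
```

```bash
python3 - <<'E'
from h import *
b=eyes.camera("wrist");a=eyes.camera("side")
im=np.hstack([cv2.resize(a["pixels"][150:225,300:365],(380,440),interpolation=2),cv2.resize(b["pixels"][170:350,240:410],(416,440))])
cv2.imwrite("pics/c5.png",cv2.convertScaleAbs(im[:,:,::-1],alpha=2.8,beta=10))
E
```

```text
(no output)
```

View pics/c5.png

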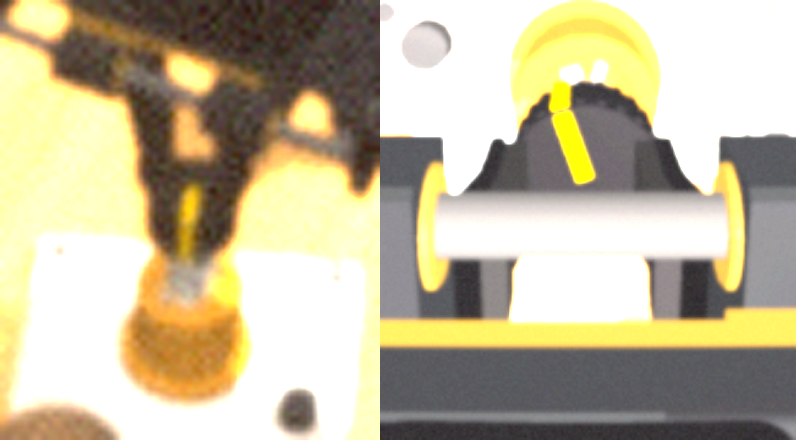

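The views show the fingers clipped at about head-top height, with no contact force. The tips seem to sit higher than the TCP reading implies. I'll open, go 12 mm lower and close gently.

arm_command --steps '[{"slide":[0,0,0],"rot":[0,0,0],"grip":1},{"slide":[0,0,0],"rot":[0,0,0],"grip":1},{"slide":[0,0,0],"rot":[0,0,0],"grip":1},{"slide":[0,0,0],"rot":[0,0,0],"grip":1},{"slide":[0,0,0],"rot":[0,0,0],"grip":1},{"slide":[0,0,0],"rot":[0,0,0],"grip":1},{"slide":[0,-0.001,-0.006],"rot":[0,0,0],"grip":1},{"slide":[0,0,-0.006],"rot":[0,0,0],"grip":1}]'

```text
time: 7.55
ee_pos: [0.5548, -0.0085, 0.0787]
eef_rot: [0.709, 0.705, -0.0, -0.0]
ft_force: [0.4, -0.1, -0.4]
width: 0.0862
grip_force: 0.0
```

arm_command --steps '[{"slide":[0,0,0],"rot":[0,0,0],"grip":0.4},{"slide":[0,0,0],"rot":[0,0,0],"grip":0.4},{"slide":[0,0,0],"rot":[0,0,0],"grip":0.4},{"slide":[0,0,0],"rot":[0,0,0],"grip":0.4},{"slide":[0,0,0],"rot":[0,0,0],"grip":0.4},{"slide":[0,0,0],"rot":[0,0,0],"grip":0.4},{"slide":[0,0,0],"rot":[0,0,0],"grip":0.4},{"slide":[0,0,0],"rot":[0,0,0],"grip":0.4}]' --newtons 6

```text
time: 8.55
ee_pos: [0.555, -0.0083, 0.0793]
eef_rot: [0.709, 0.705, 0.0, 0.0]
ft_force: [0.4, -0.0, 0.4]
width: 0.0395
grip_force: 6.0
```

Gripped at 39.5 mm. I'll regrip 5 mm lower for a safe overlap.

arm_command --steps '[{"slide":[0,0,0],"rot":[0,0,0],"grip":0.7},{"slide":[0,0,0],"rot":[0,0,0],"grip":0.7},{"slide":[0,0,-0.003],"rot":[0,0,0],"grip":0.7},{"slide":[0,0,-0.003],"rot":[0,0,0],"grip":0.7},{"slide":[0,0,0],"rot":[0,0,0],"grip":0.35},{"slide":[0,0,0],"rot":[0,0,0],"grip":0.35},{"slide":[0,0,0],"rot":[0,0,0],"grip":0.35},{"slide":[0,0,0],"rot":[0,0,0],"grip":0.35}]' --newtons 15

```text
time: 9.55
ee_pos: [0.555, -0.0082, 0.0734]
eef_rot: [0.709, 0.705, 0.0, 0.0]
ft_force: [0.2, -0.2, -0.3]
width: 0.0392
grip_force: 15.0
```

arm_command --steps '[{"slide":[0,0,0],"rot":[0,0,0],"grip":0.35},{"slide":[0,0,-0.001],"rot":[0,0,0],"grip":0.35},{"slide":[0,0,0],"rot":[0,0,4],"grip":0.35},{"slide":[0,0,0],"rot":[0,0,6],"grip":0.35},{"slide":[0,0,0],"rot":[0,0,6],"grip":0.35},{"slide":[0,0,0],"rot":[0,0,6],"grip":0.35},{"slide":[0,0,0],"rot":[0,0,6],"grip":0.35},{"slide":[0,0,0],"rot":[0,0,0],"grip":0.35}]'

```text
time: 10.55
ee_pos: [0.5554, -0.0089, 0.0732]
eef_rot: [0.517, 0.856, -0.0, 0.001]
ft_force: [-2.8, -0.8, 8.6]
width: 0.0391
grip_force: 15.0
```

```bash
python3 - <<'E'
from h import *
s=sensors.read_state();print({k:np.round(s[k],3) for k in("joint_positions","torque","ft_force","ee_pos")})
E
```

```text
{'joint_positions': array([ 0.485,  0.35 , -0.651,  1.761,  0.236,  1.108,  0.24 ]), 'torque': array([-0.452,  0.552, -0.041]), 'ft_force': array([-2.836, -0.845,  8.633]), 'ee_pos': array([ 0.555, -0.009,  0.073])}
```

arm_command --steps '[{"slide":[0,0,0],"rot":[0,0,9],"grip":0.35},{"slide":[0,0,0],"rot":[0,0,9],"grip":0.35},{"slide":[0,0,0],"rot":[0,0,9],"grip":0.35},{"slide":[0,0,0],"rot":[0,0,9],"grip":0.35},{"slide":[0,0,0],"rot":[0,0,9],"grip":0.35},{"slide":[0,0,0],"rot":[0,0,9],"grip":0.35},{"slide":[0,0,0],"rot":[0,0,6],"grip":0.35},{"slide":[0,0,0],"rot":[0,0,0],"grip":0.35}]'

```text
time: 11.55
ee_pos: [0.5557, -0.01, 0.0732]
eef_rot: [0.02, 1.0, -0.001, 0.001]
ft_force: [-1.9, -4.7, 7.6]
width: 0.0395
grip_force: 15.0
```

```bash
python3 - <<'E'
from h import *
s=sensors.read_state();print({k:np.round(s[k],3) for k in("joint_positions","torque","ft_force","ee_pos")})
p=eyes.camera("wrist")
im=p["pixels"][100:320,200:440,::-1]
cv2.imwrite("pics/c6.png",cv2.convertScaleAbs(cv2.resize(im,None,fx=2.4,fy=2.4),alpha=1.8,beta=10))
E
```

```text
{'joint_positions': array([ 0.623,  0.398, -0.826,  1.754,  0.323,  1.13 ,  1.226]), 'torque': array([-1.175,  0.134,  0.   ]), 'ft_force': array([-1.888, -4.657,  7.625]), 'ee_pos': array([ 0.556, -0.01 ,  0.073])}
```

View pics/c6.png

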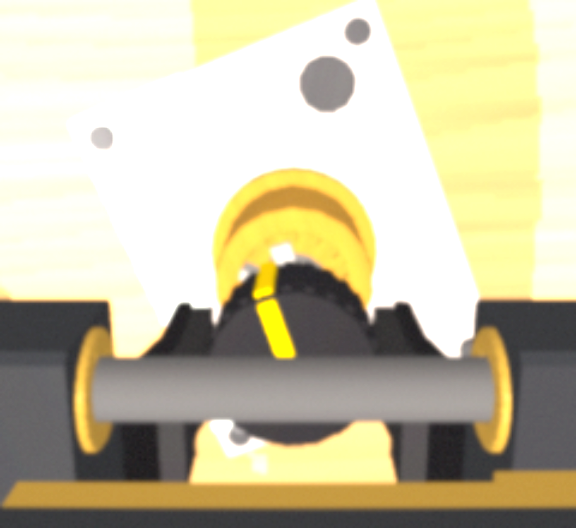

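The bolt turned with the gripper. The stripe, at crop (275,330), is rigid with the tool and now reads about 198° world. I'll ease the sideways load and go on in small steps.

arm_command --steps '[{"slide":[0.0005,-0.0015,0],"rot":[0,0,3],"grip":0.35},{"slide":[0,0,0],"rot":[0,0,3],"grip":0.35},{"slide":[0,0,0],"rot":[0,0,3],"grip":0.35},{"slide":[0,0,0],"rot":[0,0,3],"grip":0.35},{"slide":[0,0,0],"rot":[0,0,0],"grip":0.35},{"slide":[0,0,0],"rot":[0,0,0],"grip":0.35},{"slide":[0,0,0],"rot":[0,0,0],"grip":0.35},{"slide":[0,0,0],"rot":[0,0,0],"grip":0.35}]'

```text
time: 12.6
ee_pos: [0.556, -0.0106, 0.0729]
eef_rot: [-0.084, 0.996, -0.001, 0.001]
ft_force: [-0.1, -2.0, 6.0]
width: 0.0397
grip_force: 15.0
```

arm_command --steps '[{"slide":[0,0,0],"rot":[0,0,3],"grip":0.35},{"slide":[0,0,0],"rot":[0,0,3],"grip":0.35},{"slide":[0,0,0],"rot":[0,0,3],"grip":0.35},{"slide":[0,0,0],"rot":[0,0,0],"grip":0.35},{"slide":[0,0,0],"rot":[0,0,0],"grip":0.35},{"slide":[0,0,0],"rot":[0,0,0],"grip":0.35},{"slide":[0,0,0],"rot":[0,0,0],"grip":0.35},{"slide":[0,0,0],"rot":[0,0,0],"grip":0.35}]'

```text
time: 13.6
ee_pos: [0.5554, -0.0102, 0.0722]
eef_rot: [-0.162, 0.987, -0.0, -0.0]
ft_force: [1.5, -3.9, -3.6]
width: 0.0396
grip_force: 14.9
```

The vertical force vanished, so the lugs are over the gap. I'll lower it.

arm_command --steps '[{"slide":[0,0,-0.001],"rot":[0,0,1],"grip":0.35},{"slide":[0,0,-0.001],"rot":[0,0,1],"grip":0.35},{"slide":[0,0,-0.001],"rot":[0,0,0],"grip":0.35},{"slide":[0,0,-0.001],"rot":[0,0,0],"grip":0.35},{"slide":[0,0,-0.001],"rot":[0,0,0],"grip":0.35},{"slide":[0,0,0],"rot":[0,0,0],"grip":0.35},{"slide":[0,0,0],"rot":[0,0,0],"grip":0.35},{"slide":[0,0,0],"rot":[0,0,0],"grip":0.35}]'

```text
time: 14.6
ee_pos: [0.5557, -0.01, 0.0676]
eef_rot: [-0.179, 0.984, -0.0, 0.0]
ft_force: [1.8, -4.8, 1.2]
width: 0.0392
grip_force: 14.9
```

arm_command --steps '[{"slide":[0,-0.001,-0.001],"rot":[0,0,0],"grip":0.35},{"slide":[0,0,0],"rot":[0,0,0],"grip":0.35},{"slide":[0,0,0],"rot":[0,0,0],"grip":0.35},{"slide":[0,0,0],"rot":[0,0,0],"grip":0.35},{"slide":[0,0,0],"rot":[0,0,0],"grip":0.35},{"slide":[0,0,0],"rot":[0,0,0],"grip":0.35},{"slide":[0,0,0],"rot":[0,0,0],"grip":0.35},{"slide":[0,0,0],"rot":[0,0,0],"grip":0.35}]'

```text
time: 15.6
ee_pos: [0.556, -0.0101, 0.0672]
eef_rot: [-0.18, 0.984, 0.0, 0.001]
ft_force: [-0.9, -2.9, 7.8]
width: 0.0393
grip_force: 15.0
```

It seated on the thread floor 6 mm down. Now I'll screw clockwise, sinking 0.35 mm per 9°.

arm_command --steps '[{"slide":[0,0,0],"rot":[0,0,-9],"grip":0.35},{"slide":[0,0,-0.00035],"rot":[0,0,-9],"grip":0.35},{"slide":[0,0,-0.00035],"rot":[0,0,-9],"grip":0.35},{"slide":[0,0,-0.00035],"rot":[0,0,-9],"grip":0.35},{"slide":[0,0,-0.00035],"rot":[0,0,-9],"grip":0.35},{"slide":[0,0,-0.00035],"rot":[0,0,-9],"grip":0.35},{"slide":[0,0,-0.00035],"rot":[0,0,-9],"grip":0.35},{"slide":[0,0,-0.00035],"rot":[0,0,-9],"grip":0.35}]'

```text
time: 16.6
ee_pos: [0.5552, -0.009, 0.0645]
eef_rot: [0.435, 0.901, 0.001, -0.0]
ft_force: [-3.0, 0.1, 7.7]
width: 0.0397
grip_force: 15.0
```

```bash
python3 - <<'E'
from h import *
s=sensors.read_state();print({k:np.round(s[k],3) for k in("joint_positions","torque","ft_force","ee_pos","eef_rot")})
E
```

```text
{'joint_positions': array([ 0.501,  0.366, -0.671,  1.767,  0.251,  1.095,  0.418]), 'torque': array([-0.087,  0.758,  0.123]), 'ft_force': array([-3.013,  0.118,  7.702]), 'ee_pos': array([ 0.555, -0.009,  0.064]), 'eef_rot': array([ 0.435,  0.901,  0.001, -0.   ])}
```

arm_command --steps '[{"slide":[-0.0005,0,-0.00035],"rot":[0,0,-9],"grip":0.35},{"slide":[0,0,-0.00035],"rot":[0,0,-9],"grip":0.35},{"slide":[0,0,-0.00035],"rot":[0,0,-9],"grip":0.35},{"slide":[0,0,-0.00035],"rot":[0,0,-9],"grip":0.35},{"slide":[0,0,-0.00035],"rot":[0,0,-9],"grip":0.35},{"slide":[0,0,-0.00035],"rot":[0,0,-9],"grip":0.35},{"slide":[0,0,-0.00035],"rot":[0,0,-9],"grip":0.35},{"slide":[0,0,-0.00035],"rot":[0,0,-9],"grip":0.35}]'

```text
time: 17.6
ee_pos: [0.556, -0.0087, 0.0618]
eef_rot: [0.881, 0.473, 0.002, -0.0]
ft_force: [3.6, 0.4, 2.9]
width: 0.0391
grip_force: 15.0
```

arm_command --steps '[{"slide":[0,0,-0.00035],"rot":[0,0,-9],"grip":0.35},{"slide":[0,0,-0.00035],"rot":[0,0,-9],"grip":0.35},{"slide":[0,0,-0.00035],"rot":[0,0,-9],"grip":0.35},{"slide":[0,0,-0.00035],"rot":[0,0,-9],"grip":0.35},{"slide":[0,0,-0.00035],"rot":[0,0,-9],"grip":0.35},{"slide":[0,0,-0.00035],"rot":[0,0,-9],"grip":0.35},{"slide":[0,0,-0.00035],"rot":[0,0,-9],"grip":0.35},{"slide":[0,0,0],"rot":[0,0,0],"grip":0.35}]'

```text
time: 18.6
ee_pos: [0.556, -0.0092, 0.0594]
eef_rot: [0.999, -0.054, 0.001, -0.001]
ft_force: [3.9, 0.3, 5.9]
width: 0.0397
grip_force: 15.0
```

```bash
python3 - <<'E'
from h import *
s=sensors.read_state();print({k:np.round(s[k],3) for k in("joint_positions","torque","ft_force","ee_pos","eef_rot")})
E
```

```text
{'joint_positions': array([ 0.201,  0.312, -0.309,  1.788,  0.106,  1.055, -1.826]), 'torque': array([ 0.256, -0.704, -0.024]), 'ft_force': array([3.906, 0.257, 5.862]), 'ee_pos': array([ 0.556, -0.009,  0.059]), 'eef_rot': array([ 0.999, -0.054,  0.001, -0.001])}
```

207° turned, 7.8 mm sunk. I'll release, turn back empty and regrip.

arm_command --steps '[{"slide":[0,0,0.0005],"rot":[0,0,0],"grip":0.65},{"slide":[0,0,0],"rot":[0,0,0],"grip":0.65},{"slide":[0,0,0],"rot":[0,0,0],"grip":0.65},{"slide":[0,0,0],"rot":[0,0,0],"grip":0.65},{"slide":[0,0,0],"rot":[0,0,10],"grip":0.65},{"slide":[0,0,0],"rot":[0,0,10],"grip":0.65},{"slide":[0,0,0],"rot":[0,0,10],"grip":0.65},{"slide":[0,0,0],"rot":[0,0,10],"grip":0.65}]'

```text
time: 19.6
ee_pos: [0.5548, -0.0108, 0.059]
eef_rot: [0.956, 0.292, -0.0, -0.0]
ft_force: [-0.4, 0.3, -0.4]
width: 0.0567
grip_force: 0.0
```

arm_command --steps '[{"slide":[0,0,0],"rot":[0,0,10],"grip":0.65},{"slide":[0,0,0],"rot":[0,0,10],"grip":0.65},{"slide":[0,0,0],"rot":[0,0,10],"grip":0.65},{"slide":[0,0,0],"rot":[0,0,10],"grip":0.65},{"slide":[0,0,0],"rot":[0,0,10],"grip":0.65},{"slide":[0,0,0],"rot":[0,0,10],"grip":0.65},{"slide":[0,0,0],"rot":[0,0,10],"grip":0.65},{"slide":[0,0,0],"rot":[0,0,10],"grip":0.65}]'

```text
time: 20.6
ee_pos: [0.5548, -0.0108, 0.059]
eef_rot: [0.545, 0.839, -0.0, -0.0]
ft_force: [-0.1, 0.4, 0.6]
width: 0.0563
grip_force: 0.0
```

arm_command --steps '[{"slide":[0,0,0],"rot":[0,0,10],"grip":0.65},{"slide":[0,0,0],"rot":[0,0,10],"grip":0.65},{"slide":[0,0,0],"rot":[0,0,10],"grip":0.65},{"slide":[0,0,0],"rot":[0,0,10],"grip":0.65},{"slide":[0,0,0],"rot":[0,0,0],"grip":0.65},{"slide":[0,0,0],"rot":[0,0,0],"grip":0.65},{"slide":[0,0,0],"rot":[0,0,0],"grip":0.65},{"slide":[0,0,0],"rot":[0,0,0],"grip":0.65}]'

```text
time: 21.6
ee_pos: [0.5549, -0.0107, 0.0591]
eef_rot: [0.228, 0.974, 0.0, 0.0]
ft_force: [-0.1, 0.4, 1.0]
width: 0.0566
grip_force: 0.0
```

```bash
python3 - <<'E'
from h import *
s=sensors.read_state();print({k:np.round(s[k],3) for k in("joint_positions","torque","ft_force","ee_pos","eef_rot")})
E
```

```text
{'joint_positions': array([ 0.557,  0.39 , -0.739,  1.77 ,  0.293,  1.094,  0.829]), 'torque': array([ 0.111, -0.183,  0.014]), 'ft_force': array([-0.053,  0.364,  0.958]), 'ee_pos': array([ 0.555, -0.011,  0.059]), 'eef_rot': array([0.228, 0.974, 0.   , 0.   ])}
```

arm_command --steps '[{"slide":[0.001,0.0012,0],"rot":[0,0,0],"grip":0.35},{"slide":[0,0,0],"rot":[0,0,0],"grip":0.35},{"slide":[0,0,0],"rot":[0,0,0],"grip":0.35},{"slide":[0,0,0],"rot":[0,0,0],"grip":0.35},{"slide":[0,0,0],"rot":[0,0,0],"grip":0.35},{"slide":[0,0,0],"rot":[0,0,0],"grip":0.35},{"slide":[0,0,-0.0005],"rot":[0,0,-4],"grip":0.35},{"slide":[0,0,-0.0005],"rot":[0,0,-9],"grip":0.35}]' --newtons 15

```text
time: 22.6
ee_pos: [0.5564, -0.0089, 0.0586]
eef_rot: [0.338, 0.941, 0.001, 0.0]
ft_force: [-1.1, 2.5, 3.4]
width: 0.0394
grip_force: 15.0
```

arm_command --steps '[{"slide":[0,0,-0.00035],"rot":[0,0,-9],"grip":0.35},{"slide":[0,0,-0.00035],"rot":[0,0,-9],"grip":0.35},{"slide":[0,0,-0.00035],"rot":[0,0,-9],"grip":0.35},{"slide":[0,0,-0.00035],"rot":[0,0,-9],"grip":0.35},{"slide":[0,0,-0.00035],"rot":[0,0,-9],"grip":0.35},{"slide":[0,0,-0.00035],"rot":[0,0,-9],"grip":0.35},{"slide":[0,0,-0.00035],"rot":[0,0,-9],"grip":0.35},{"slide":[0,0,-0.00035],"rot":[0,0,-9],"grip":0.35}]'

```text
time: 23.6
ee_pos: [0.5569, -0.0091, 0.0559]
eef_rot: [0.827, 0.562, 0.001, 0.0]
ft_force: [1.9, 0.1, 3.0]
width: 0.0396
grip_force: 15.0
```

arm_command --steps '[{"slide":[0,0,-0.00035],"rot":[0,0,-9],"grip":0.35},{"slide":[0,0,-0.00035],"rot":[0,0,-9],"grip":0.35},{"slide":[0,0,-0.00035],"rot":[0,0,-9],"grip":0.35},{"slide":[0,0,-0.00035],"rot":[0,0,-9],"grip":0.35},{"slide":[0,0,-0.00035],"rot":[0,0,-9],"grip":0.35},{"slide":[0,0,-0.00035],"rot":[0,0,-9],"grip":0.35},{"slide":[0,0,-0.00035],"rot":[0,0,-9],"grip":0.35},{"slide":[0,0,-0.0003],"rot":[0,0,-6],"grip":0.35}]'

```text
time: 24.6
ee_pos: [0.5568, -0.0099, 0.0531]
eef_rot: [1.0, -0.005, 0.001, 0.0]
ft_force: [0.7, -1.0, 2.0]
width: 0.0394
grip_force: 15.0
```

arm_command --steps '[{"slide":[0,0,0],"rot":[0,0,0],"grip":0.35},{"slide":[0,0,0],"rot":[0,0,0],"grip":0.35},{"slide":[0,0,0],"rot":[0,0,0],"grip":0.35},{"slide":[0,0,0],"rot":[0,0,0],"grip":0.35},{"slide":[0,0,0],"rot":[0,0,0],"grip":0.35},{"slide":[0,0,0],"rot":[0,0,0],"grip":0.35},{"slide":[0,0,0],"rot":[0,0,0],"grip":0.35},{"slide":[0,0,0],"rot":[0,0,0],"grip":0.35}]'

```text
time: 25.6
ee_pos: [0.5564, -0.0097, 0.0529]
eef_rot: [1.0, -0.003, 0.001, 0.0]
ft_force: [1.2, -0.8, 6.1]
width: 0.0393
grip_force: 15.0
```

```bash
python3 - <<'E'
from h import *
s=sensors.read_state();print({k:np.round(s[k],3) for k in("joint_positions","torque","ft_force","ee_pos","eef_rot")})
a=eyes.camera("side");b=eyes.camera("wrist");q=a["pixels"].copy()
for t in np.linspace(0,6.28,60):
    u,v=proj(a,[.5558+.02*np.cos(t),-.0095+.02*np.sin(t),.074]).round().astype(int); q[v,u]=(255,0,255)
im=np.hstack([cv2.resize(q[150:235,295:370],(390,440),interpolation=2),cv2.resize(b["pixels"][90:320,215:430],(410,440))])
cv2.imwrite("pics/c7.png",cv2.convertScaleAbs(im[:,:,::-1],alpha=1.8,beta=10))
E
```

```text
{'joint_positions': array([ 0.201,  0.321, -0.311,  1.791,  0.112,  1.045, -1.727]), 'torque': array([-0.396, -0.378, -0.012]), 'ft_force': array([ 1.231, -0.77 ,  6.062]), 'ee_pos': array([ 0.556, -0.01 ,  0.053]), 'eef_rot': array([ 1.   , -0.003,  0.001,  0.   ])}
```

View pics/c7.png

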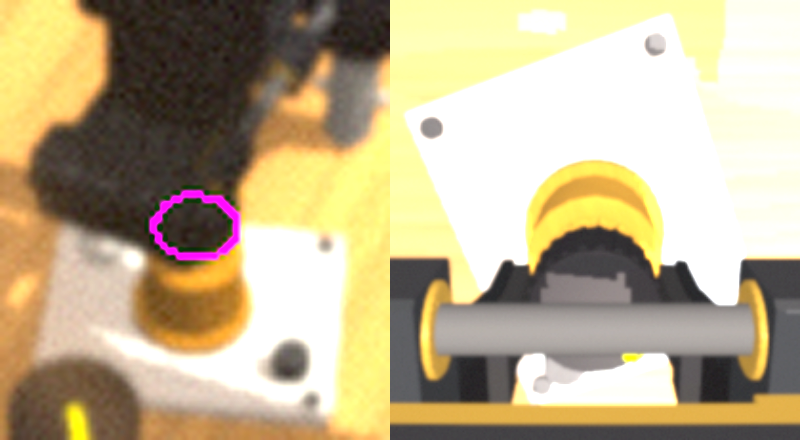

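The picture shows the head upright and gripped, its underside ring (195,225) where 20 mm down should be. The TCP sank 20.4 mm in total. I'll hand it in.

```bash
python3 -c "
from bench import order
print(order.close_job())"
```

```text
the job is handed in; nothing more can be done
None
```

I handed the job in after about 26 s of robot time. The bolt dropped about 6 mm into the thread, was screwed one full turn clockwise to about 20 mm below the boss mouth, and is still gripped upright at 15 N. The hand-in gave no verdict.

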